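Key the compressor pulley tight on its shaft

ROBOT

A 6-joint arm with a two-finger parallel gripper is mounted at the origin on the work surface. World frame = base frame: x ahead of the robot, y to its left, z up, the work surface at z = 0. Lengths are in mm, angles in degrees, forces in N, time in s.
With the tool pointing down it reaches from about 350 to 850 mm from the base axis. Payload 8.1 kg.
Tool frame: the origin (TCP) lies at the centre of the arm's flange, where the gripper is bolted on; the fingertips stand 173 mm ahead of it and the grasp point (between the pads) lies 155 mm ahead of it; z points along the fingers, y is the line along which they close (so a half turn about z gives the same grasp; the last joint's range is limited). The gripper opens to 85 mm and grips with 20 to 120 N. Pads are 22 mm wide; open, the fingers measure 114 mm over their backs; the gripper's body (76 mm by 85 mm) begins 54 mm behind the grasp point. The pads swing forward as they close: fully open they stand 13 mm farther back than shut.
Start: joints at [68.617, 7.471, 85.268, -0, 87.261, -4.893], TCP at [170.285, 575.335, 404.692] pointing down, gripper open.
Joint ranges: [-169.43, 169.43], [-51.17, 129.36], [1.28, 143.12], [-76.62, 256.62], [0, 156.53], [-152.29, 152.29]. Speed limits (degrees/s): [136.94, 136.94, 159.86, 180, 180, 180].

INTERFACE

Orientations are given as [roll, pitch, yaw] about the fixed x, y, z axes, in that order (R = Rz(yaw) Ry(pitch) Rx(roll)).
In Python, from bench import * gives the robot as it stands.
- The arm moves only by the shell command python3 -m jog 'ROWS' [FORCE]. ROWS is text: rows parted by semicolons, each of 7 numbers parted by spaces: the shift along the tool's x, y, z scaled (see below), then the turn, a rotation vector about the tool's x, y, z scaled (see below), then the closure, from -1 (fully open) to 1 (shut). In form: tx ty tz wx wy wz hand; .... A call has 1 to 5 rows; each row shifts and turns the commanded pose from where the row before left it, along the tool's axes as they then stand; what a row does not reach is not made up. The controller multiplies each number of a shift by 0.1 m and each number of a turn by 60 degrees. A row lasts 1/8 s, in which the tool goes at most 62.5 mm and 10.7 degrees, less where a joint would pass 70% of its speed; a pose out of reach is approached as far as the arm can. A call with a number of a shift or a turn outside -1 to 1 is refused whole. A call with a gripper value outside its range is refused whole. The fingers move at their own pace and stop on an object; FORCE is the grip in N (left out, the last holds). Time passes only in rows, so rows that do not move let the fingers close. It gives the time, the measured TCP pose, the force, the opening and the grip force at its end, in the units of the state.
- sense(): the state, without advancing time (a new reading comes with each control period).
- snapshot(name): name is "scene" or "top" or "wrist"; returns a dict with "img" (384x512x3 uint8, red, green, blue), "fx", "fy", "cx", "cy" (pixels), "extrinsics" (4x4, takes a point from camera to world coordinates). Camera axes: x right, y down, z forward; pixel columns grow to the right and rows downward; lengths in mm; the calibration is good to about 2 mm. The wrist camera is an equidistant fisheye: a pixel r from the principal point sees the ray r / f radians off the axis. A picture is of the moment at which its call begins. There is no depth.
- hand_in(): hands the job in; it is judged then, once.
The state is a dict: "time": time; "joint_pos": joint angles; "qd": joint speeds; "joint_efforts": joint torques, N m; "tool_pos": TCP position; "tcp_rot": TCP orientation; "ft_force": force on the tool from outside, world axes, zero at the start; "wrist_torque": the same for the moment, N m; "finger_gap": finger opening in mm; "grip_force": force on a finger pad.
Only numpy, scipy, OpenCV 4.12 (cv2) and the standard library are available. Lean on these libraries where they do the work, as an engineer would, in place of code of your own. Each camera call takes 0.05 s, during which the arm holds its last target. There are 200 camera calls.

TASK

Take the steel taper key out of the timber rack and start it, tip down, into the keyway between the red pulley's hub and the shaft, with its yellow-painted tapered side towards the yellow mark on the hub; do not drop it in. Then tap or press it down gently, little by little, until it is wedged tight, without ramming it so hard that the cast hub could crack; let go of it and leave the other things on the bench where they are.

Things in the scene. Friction and masses are not known exactly. Their poses are not given: they have to be found in the camera images.
- key_head (a point): centre of the key's dark head: 20 mm along x, 16 mm along y, 20 mm high. The key (steel, about 90 g, 80 mm tall) stands upright in the rack's pocket, head up. Axes: z up from tip to head, +x towards its tapered side, y across its width. Yellow paint marks the head's +x side and the +x edge of its top
- key_tip (a point): centre of the flat lower end (6 mm along x, 12 mm along y) of the key, 70 mm below the head's centre and 1 mm to its -x side; axes as the head
- key_mark (a point): middle of the yellow-painted side of the key's head, 10.5 mm to the +x side of the head's centre
- key: the whole key; origin in the middle of the straight-side edge of its tip. Bright shank, 60 mm long below the head, 12 mm wide along y: its -x face is straight and upright, its +x face slopes, so it is 6 mm thick at the tip and 12 mm under the head. Oiled: once it binds, a push of 18 to 24 N down on its head wedges it tight and it stays; a drop or nudge is too little, over 30 N endangers the hub
- rack: fixed pale timber block, 90 x 110 mm, 40 mm high, origin at the centre of its underside. The pocket in its middle is 11.5 mm along x, 14.5 mm along y and 28 mm deep, its floor 12 mm above the bench; the underside of the key's head stands 32 mm above the block's top
- pulley: red cast pulley lying flat on an upright steel shaft (30 mm, its top 4 mm above the hub) in a fixed timber stand, 150 x 150 mm, 50 mm high. Origin on the hub's axis at its underside, z up, +x through the keyway. Hub (pale bush inside) 74 mm across, 36 mm high, top 106 mm above the bench; rim 150 mm across, top 94 mm. A yellow mark on the hub's top lies beyond the keyway, 32 mm from the axis
- keyway_mouth (a point): middle of the keyway's opening in the hub's top; axes as the pulley. 15 mm wide along y, 8.2 to 10.6 mm along x, bevelled. The -x wall is the shaft's upright flat; the hub's +x wall slopes in going down, 1 mm per 10 mm, to match the key. The fit varies: the key first binds with its tip anywhere from 22 to 46 mm below the mouth, and the way is open to 55 mm
- oiler_mid (a point): centre of a blue oil bottle, 56 mm across, 120 mm high, leave it alone
- jar_mid (a point): centre of a glass jar with a green lid, 64 mm across, 85 mm high, leave it alone
- collar_mid (a point): centre of a loose steel collar lying flat, 56 mm across, 18 mm high, leave it alone
- wrench_grip (a point): handle of a 200 mm wrench lying flat on the bench, leave it alone
Things that resemble listed ones, but are neither listed nor needed, are in the scene too. Of the things like the key, leave any that is orange; of the rest the larger one is meant.

How it is judged:
By the outcome, as a careful person would: the job done as asked, in the order asked, and still so for the second after the job is handed in, with the robot touching nothing.
It also fails if it takes over 53 s, if anything falls off the work surface, if the arm or the gripper's body presses on something with over 40 N, if the wrist force passes 120 N, or if a joint passes its speed limit or range.

## Working session

There is one attempt and no reset: what is moved stays moved. The work goes in short steps, Python scripts to look and compute and a shell command to move; the robot and the scene stay as the last step left them, time stands still between calls to the robot, and variables do not carry over. Pictures are saved under pics/ and viewed, at most 10 in all, crops included, and the job is handed in when it is done.

```bash
mkdir -p pics; ls; python3 - <<'E'
from bench import *
import cv2
for n in ("scene","top"):
    s=snapshot(n); cv2.imwrite(f"pics/{n}0.png",cv2.resize(s["img"][:,:,::-1],(800,600),interpolation=cv2.INTER_CUBIC)); cv2.imwrite(f"pics/raw_{n}0.png",s["img"][:,:,::-1])
    print(n,s["fx"],s["fy"],s["cx"],s["cy"]);print(s["extrinsics"])
print(sense())
E
```

```text
pics
scene 403.93103941966075 403.93103941966075 258.5000948962928 193.36978838342972
[[ 8.31041218e-01  4.48304200e-01 -3.29232196e-01  8.53534339e+02]
 [ 5.55969816e-01 -6.86949973e-01  4.67971472e-01 -5.35459087e+02]
 [-1.63724712e-02 -5.71946745e-01 -8.20127346e-01  8.39953795e+02]
 [ 0.00000000e+00  0.00000000e+00  0.00000000e+00  1.00000000e+00]]
top 441.35558286219447 441.35558286219447 251.03009239692554 196.7389690658332
[[ 2.31045852e-02 -9.84981998e-01  1.71104185e-01  4.03164711e+02]
 [-9.99629256e-01 -2.02951007e-02  1.81509908e-02 -1.11446557e+02]
 [-1.44058225e-02 -1.71460121e-01 -9.85085732e-01  9.65587417e+02]
 [ 0.00000000e+00  0.00000000e+00  0.00000000e+00  1.00000000e+00]]
{'time': 0.1, 'joint_pos': array([ 6.86179024e+01,  7.51224500e+00,  8.53253412e+01,  2.40473056e-05,
        8.72628357e+01, -4.89307636e+00]), 'qd': array([-0.06821456, -0.11755796, -0.25021176,  0.03390574,  0.05114354,
        0.03569344]), 'joint_efforts': array([ 1.73166114e-03, -5.70950675e+01, -5.01941192e+01, -3.58137856e-05,
        8.21266731e-03,  7.93932653e-07]), 'tool_pos': array([170.1975912 , 575.12635661, 403.71176188]), 'tcp_rot': array([-1.79899946e+02, -8.58955778e-03,  1.63510970e+02]), 'ft_force': array([-0.08749698, -0.60076843,  0.56566942]), 'wrist_torque': array([-0.03322405,  0.02159124, -0.04472983]), 'grip_force': 0.0, 'finger_gap': 85.53696264204392}
```

View pics/scene0.png

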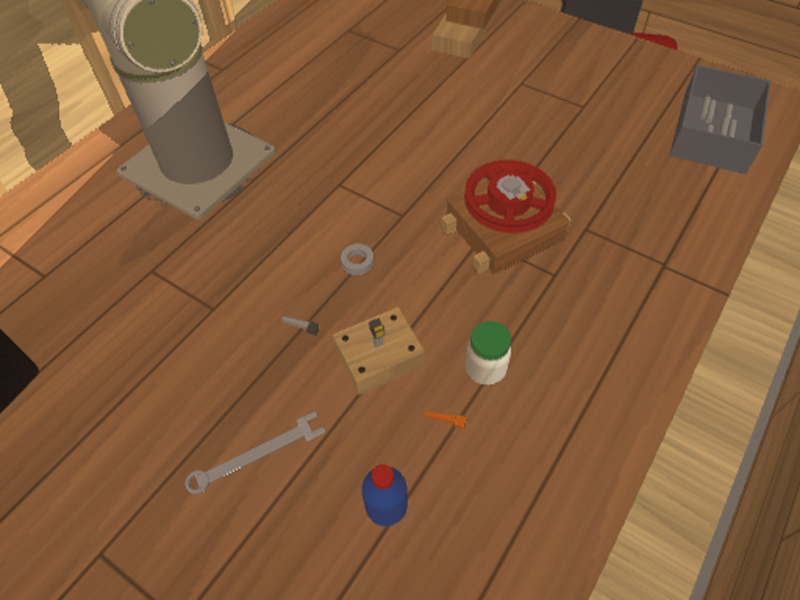

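View pics/top0.png

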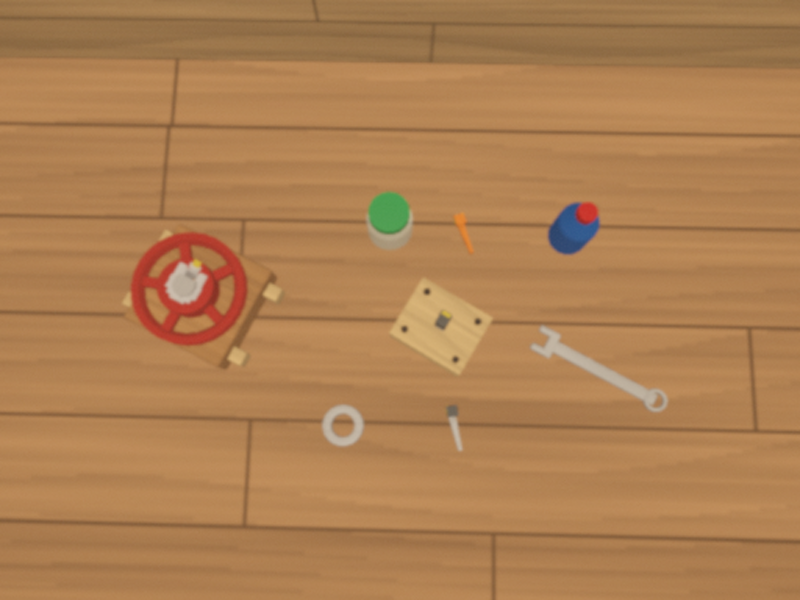

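The scene image shows these candidates for the key: the upright key with the dark head in the rack (376,330), a smaller loose grey key (300,325), an orange key (447,420) and keys in the grey bin (715,115). In the top view the rack key is at (444,320), the loose one at (455,427) and the orange one at (464,232). I choose the one standing in the rack. Next I'll measure it and crop in close.

```bash
cat > h.py <<'E'
import numpy as np, cv2
from bench import *
def ray(s,u,v,fish=False):
    x=np.array([(u-s["cx"])/s["fx"],(v-s["cy"])/s["fy"]]); r=np.hypot(*x)
    d=np.array([*x,1.]) if not fish else np.array([*(x/max(r,1e-9)*np.sin(r)),np.cos(r)])
    E=np.array(s["extrinsics"]); d=E[:3,:3]@d; return E[:3,3],d/np.linalg.norm(d)
def plane(s,u,v,z,fish=False):
    o,d=ray(s,u,v,fish); return o+d*(z-o[2])/d[2]
def tri(*rs):
    A=np.zeros((3,3));b=np.zeros(3)
    for o,d in rs:
        P=np.eye(3)-np.outer(d,d);A+=P;b+=P@o
    p=np.linalg.solve(A,b); return p,[np.linalg.norm((np.eye(3)-np.outer(d,d))@(p-o)) for o,d in rs]
def yellow(img,box,lo=(20,150,110),hi=(35,255,255)):
    x0,y0,x1,y1=box; m=cv2.inRange(cv2.cvtColor(img[y0:y1,x0:x1],cv2.COLOR_RGB2HSV),lo,hi)
    n,l,st,c=cv2.connectedComponentsWithStats(m); return [(st[i,4],np.round(c[i]+[x0,y0],1)) for i in range(1,n) if st[i,4]>3]
E
python3 - <<'E'
from h import *
S=snapshot("scene");T=snapshot("top")
k=.64
boxS=(230,200,255,225);boxT=(270,190,300,215)
print("key",yellow(S["img"],boxS),yellow(T["img"],boxT))
print("hub",yellow(S["img"],(310,110,350,135)),yellow(T["img"],(100,160,140,190)))
p=lambda a,b:tri(ray(S,a[0]*k,a[1]*k),ray(T,b[0]*k,b[1]*k))
print(p((377,326),(444,320)), p((513,187),(186,283)), p((523,197),(196,265)),p((357,259),(343,425)))
W=snapshot("wrist");print(W["fx"],W["cx"],W["cy"],W["extrinsics"])
a=cv2.resize(S["img"][195:235,220:275],(550,400),interpolation=2)
cv2.imwrite("pics/crop1.png",a[:,:,::-1]);cv2.imwrite("pics/w0.png",W["img"][:,:,::-1])
E
```

```text
key [(np.int32(28), array([242.4, 211.6]))] [(np.int32(11), array([285.2, 200.6]))]
hub [(np.int32(8), array([334.5, 126. ]))] [(np.int32(13), array([125.6, 167.6]))]
(array([ 541.44642293, -161.59052125,   86.71236104]), [np.float64(1.0145494196918177), np.float64(1.014549419691759)]) (array([579.48814803, 169.81737027, 104.228634  ]), [np.float64(0.5491388019032114), np.float64(0.549138801903343)]) (array([603.43120056, 158.70387913, 104.16356175]), [np.float64(0.590198387636666), np.float64(0.5901983876363439)]) (array([404.34926441, -30.42291053,   8.79251999]), [np.float64(0.32531274992369963), np.float64(0.32531274992366066)])
297.3186396354542 256.7049297243726 193.69967885284476 [[ 2.83625855e-01  9.19745824e-01  2.71337418e-01  1.01442824e+02]
 [ 9.58933077e-01 -2.71464491e-01 -8.21850599e-02  5.95099028e+02]
 [-1.93089149e-03  2.83504233e-01 -9.58969041e-01  3.74257814e+02]
 [ 0.00000000e+00  0.00000000e+00  0.00000000e+00  1.00000000e+00]]
```

View pics/crop1.png

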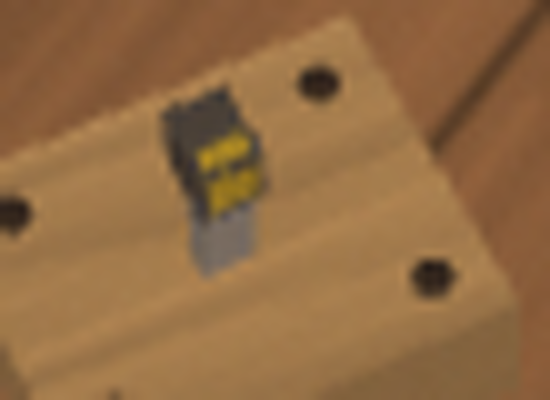

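The crop shows the dark-headed key upright in the rack, with yellow on the top edge (225,150) and on its side (235,190). That puts it at raw pixel (242,212), so it is the right one. I'll move above it now.

```bash
python3 -m jog '0 0 0 0 0 .121 -1; 0 0 0 0 0 .121 -1'; python3 -m jog '-.3 -.51 0 0 0 0 -1;-.3 -.51 0 0 0 0 -1;-.3 -.51 0 0 0 0 -1;-.3 -.51 0 0 0 0 -1;-.3 -.51 0 0 0 0 -1'; python3 -c "
from h import *
s=sense();print(s['tool_pos'],s['tcp_rot'])
from scipy.spatial.transform import Rotation as R
print(R.from_euler('xyz',s['tcp_rot'],degrees=True).inv().apply(np.array([541,-161,380])-s['tool_pos']))"
```

```text
time: 0.5
tool_pos: [170.3, 575.3, 404.5]
tcp_rot: [-180.0, 0.0, 148.8]
ft_force: [-0.7, 0.4, -0.6]
finger_gap: 85.2
grip_force: 0.0
time: 1.12
tool_pos: [167.1, 277.9, 404.5]
tcp_rot: [180.0, 0.0, 149.0]
ft_force: [1.2, -0.9, 2.1]
finger_gap: 85.7
grip_force: 0.0
[167.08050845 277.87461411 404.54495614] [1.79983654e+02 2.23353329e-02 1.49038324e+02]
[-546.41615658 -183.97877887   24.70547918]
```

```bash
for i in 1; do python3 -m jog '-.546 -.184 .025 0 0 0 -1;-.546 -.184 .025 0 0 0 -1;-.546 -.184 .025 0 0 0 -1;-.546 -.184 .025 0 0 0 -1;-.546 -.184 .025 0 0 0 -1'>/dev/null;  python3 -m jog '-.546 -.184 .025 0 0 0 -1;-.546 -.184 .025 0 0 0 -1;-.546 -.184 .025 0 0 0 -1;-.546 -.184 .025 0 0 0 -1;-.546 -.184 .025 0 0 0 -1'; done; python3 -m jog '0 0 0 0 0 0 -1;0 0 0 0 0 0 -1'; python3 - <<'E'
from h import *
W=snapshot("wrist"); cv2.imwrite("pics/w1.png",W["img"][:,:,::-1])
cv2.imwrite("pics/w1b.png",cv2.resize(W["img"],(800,600),interpolation=2)[:,:,::-1])
np.save("w1E.npy",W["extrinsics"]);print(W["extrinsics"])
o,E=W["extrinsics"][:3,3],W["extrinsics"][:3,:3]
d=E.T@(np.array([541,-161,92])-o); t=np.arctan2(np.hypot(d[0],d[1]),d[2]);print(W["cx"]+W["fx"]*t*d[0]/np.hypot(*d[:2]),W["cy"]+W["fy"]*t*d[1]/np.hypot(*d[:2]))
E
```

```text
time: 2.38
tool_pos: [541.7, -161.2, 379.4]
tcp_rot: [180.0, 0.0, 149.0]
ft_force: [1.1, 0.9, 1.2]
finger_gap: 85.6
grip_force: 0.0
time: 2.62
tool_pos: [540.4, -159.4, 379.2]
tcp_rot: [180.0, -0.1, 149.0]
ft_force: [0.3, 0.4, -0.2]
finger_gap: 85.6
grip_force: 0.0
[[ 5.15393337e-01  8.22165531e-01  2.41688949e-01  4.78968258e+02]
 [ 8.56953565e-01 -4.94291890e-01 -1.45966142e-01 -1.22745539e+02]
 [-5.43442891e-04  2.82346184e-01 -9.59312429e-01  3.49507136e+02]
 [ 0.00000000e+00  0.00000000e+00  0.00000000e+00  1.00000000e+00]]
255.95877910920828 190.59232506676167
```

View pics/w1b.png

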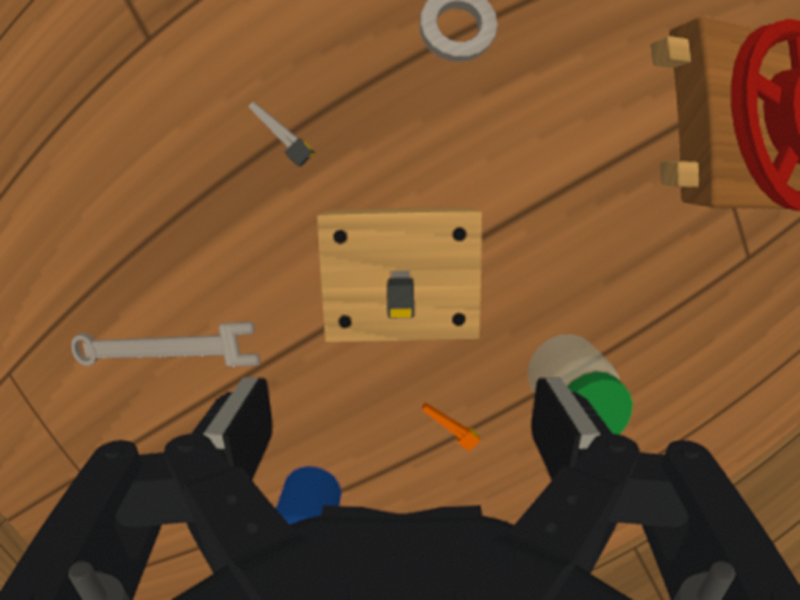

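The wrist view shows the key head's top at (400,298) with its yellow +x edge at (400,313). The rack is almost square to the tool, with corners (318,214), (482,211), (481,338) and (326,342).

```bash
cat >> h.py <<'E'
def keymask(img,box):
    x0,y0,x1,y1=box; h=cv2.cvtColor(img[y0:y1,x0:x1],cv2.COLOR_RGB2HSV)
    return cv2.inRange(h,(20,150,110),(35,255,255)), cv2.inRange(h,(0,0,0),(180,110,75))
E
cat > km.py <<'E'
from h import *
import sys
def go(name,box):
    W=snapshot("wrist"); cv2.imwrite(f"pics/{name}.png",W["img"][:,:,::-1])
    y,d=keymask(W["img"],box); 
    out={}
    for n,m in(("y",y),("d",d)):
        c=max(cv2.findContours(m,0,2)[0],key=cv2.contourArea); c=c.reshape(-1,2)+np.array(box[:2]); r=cv2.boundingRect(c); out[n]=r
        print(n,r,cv2.minAreaRect(c))
    return W,out
E
python3 - <<'E'
from km import *
W,o=go("w2",(240,165,280,212))
k=.64
P=[plane(W,a*k,b*k,40,True)[:2] for a,b in((318,214),(482,211),(481,338),(326,342))]
print(np.round(P,1),np.mean(P,0)); 
f=lambda a,b:np.degrees(np.arctan2(*(P[b]-P[a])[::-1]))
print(f(0,1)-90,f(3,2)-90,f(0,3),f(1,2))
x,y,w,h=o["y"]; print("yellow low edge mid", plane(W,x+w/2-.5,y+h-.5,92,True)); xd,yd,wd,hd=o["d"]; print("dark", plane(W,xd+wd/2-.5,yd-.5,72,True), plane(W,xd+wd/2-.5,yd-.5,92,True))
print(W["img"][168:208,256].tolist())
E
```

```text
y (249, 197, 14, 7) ((255.5, 200.0), (6.0, 13.0), 90.0)
d (248, 178, 16, 19) ((255.5, 187.0), (18.0, 15.0), 90.0)
[[ 475.2 -185.5]
 [ 530.3  -89.9]
 [ 609.8 -133.9]
 [ 554.8 -231.3]] [ 542.50520539 -160.15565451]
-29.93634097739242 -29.402049872451315 -29.899604079743384 -28.96745691507701
yellow low edge mid [ 551.62810337 -167.41167615   92.        ]
dark [ 534.73742936 -157.34474084   72.        ] [ 530.71573677 -154.82458627   92.        ]
[[166, 126, 71], [166, 125, 70], [167, 126, 71], [164, 124, 70], [153, 120, 77], [128, 110, 87], [113, 105, 92], [111, 104, 94], [108, 101, 91], [88, 84, 75], [60, 60, 53], [48, 48, 43], [46, 47, 43], [48, 48, 44], [54, 54, 50], [60, 61, 56], [64, 64, 57], [64, 64, 57], [63, 63, 57], [65, 64, 58], [64, 64, 57], [63, 63, 57], [62, 61, 56], [62, 62, 57], [63, 63, 57], [64, 64, 57], [64, 64, 58], [64, 64, 58], [77, 72, 56], [124, 105, 40], [167, 136, 0], [181, 147, 0], [182, 147, 0], [177, 144, 0], [163, 132, 25], [166, 129, 62], [175, 133, 74], [176, 133, 75], [176, 133, 74], [177, 133, 74]]
```

```bash
python3 -m jog '-.03 -.01 .3 0 0 -.025 -1;0 0 .4 0 0 0 -1;0 0 0 0 0 0 -1;0 0 0 0 0 0 -1'; python3 - <<'E'
from km import *
W,o=go("w3",(220,170,300,270))
x,y,w,h=o["y"]; o1=np.load("w1E.npy")
a=(dict(W,extrinsics=o1),255.5,202.2); b=(x+w/2-.5,y+h-.5)
print("edge tri",tri(ray(a[0],a[1],a[2],True),ray(W,*b,True)), plane(W,*b,92,True))
print(np.round(W["img"][y-40:y+h+5,int(x+w/2)].mean(1)).tolist(), y-40)
s=sense();print(s["tool_pos"],s["tcp_rot"])
E
```

```text
time: 3.22
tool_pos: [542.9, -161.4, 311.8]
tcp_rot: [180.0, 0.1, 150.5]
ft_force: [-0.6, -0.1, 0.6]
finger_gap: 85.1
grip_force: 0.0
y (248, 221, 18, 8) ((256.5, 224.5), (7.0, 17.0), 90.0)
d (246, 194, 22, 32) ((256.5, 209.5), (31.0, 21.0), 90.0)
edge tri (array([ 546.58455671, -164.3972366 ,  105.49482128]), [np.float64(0.3318665094472556), np.float64(0.331866509447207)]) [ 551.76443389 -166.95994344   92.        ]
[118.0, 118.0, 117.0, 117.0, 110.0, 103.0, 101.0, 100.0, 100.0, 101.0, 101.0, 96.0, 74.0, 51.0, 44.0, 45.0, 44.0, 45.0, 45.0, 45.0, 51.0, 58.0, 60.0, 61.0, 61.0, 61.0, 60.0, 60.0, 60.0, 60.0, 59.0, 58.0, 59.0, 60.0, 60.0, 60.0, 60.0, 60.0, 60.0, 74.0, 98.0, 106.0, 107.0, 108.0, 108.0, 108.0, 108.0, 113.0, 123.0, 126.0, 124.0, 121.0, 118.0] 181
[ 543.27148546 -161.69391103  312.41498179] [179.9709493    0.20726218 150.52439051]
```

The two wrist views agree on the head's top at about (543,-162) with z 92. I'll descend and grip.

```bash
python3 -m jog '0 -.005 .3 0 0 0 -1;0 0 .25 0 0 0 -1;0 0 .15 0 0 0 -1;0 0 0 0 0 0 -1;0 0 0 0 0 0 -1' 60; python3 -m jog '0 0 0 0 0 0 1;0 0 0 0 0 0 1;0 0 0 0 0 0 1;0 0 0 0 0 0 1;0 0 0 0 0 0 1' 60;
```

```text
time: 3.9
tool_pos: [543.2, -162.6, 241.3]
tcp_rot: [180.0, 0.1, 150.5]
ft_force: [-0.2, 0.3, 0.3]
finger_gap: 85.4
grip_force: 0.0
time: 4.53
tool_pos: [542.5, -162.4, 239.9]
tcp_rot: [-180.0, 0.0, 150.5]
ft_force: [-0.8, 0.9, 1.4]
finger_gap: 15.3
grip_force: 59.5
```

```bash
python3 -m jog '0 0 -.2 0 0 0 1;0 0 -.4 0 0 0 1;0 0 -.45 0 0 0 1;0 0 -.4 0 0 0 1' 60; python3 -m jog '.0745 .515 0 0 0 0 1;.0745 .515 0 0 0 0 1;.0745 .515 0 0 0 0 1;.0745 .515 0 0 0 0 1'; python3 -m jog '.0745 .515 0 0 0 0 1;.0745 .515 0 0 0 0 1;0 0 0 0 0 0 1;0 0 0 0 0 0 1';  python3 - <<'E'
from h import *
W=snapshot("wrist"); cv2.imwrite("pics/w4.png",W["img"][:,:,::-1]); np.save("w4E.npy",W["extrinsics"])
cv2.imwrite("pics/w4b.png",cv2.resize(W["img"],(800,600),interpolation=2)[:,:,::-1])
E
```

```text
time: 5.03
tool_pos: [542.4, -162.3, 387.9]
tcp_rot: [180.0, 0.1, 150.5]
ft_force: [0.5, 0.9, -0.5]
finger_gap: 15.0
grip_force: 59.0
time: 5.52
tool_pos: [618.3, 33.2, 386.3]
tcp_rot: [180.0, 0.1, 150.5]
ft_force: [1.7, -0.9, -0.4]
finger_gap: 14.7
grip_force: 59.0
time: 6.02
tool_pos: [655.7, 128.7, 385.4]
tcp_rot: [-180.0, 0.0, 150.5]
ft_force: [-0.7, -0.1, -1.9]
finger_gap: 14.7
grip_force: 59.1
```

View pics/w4b.png

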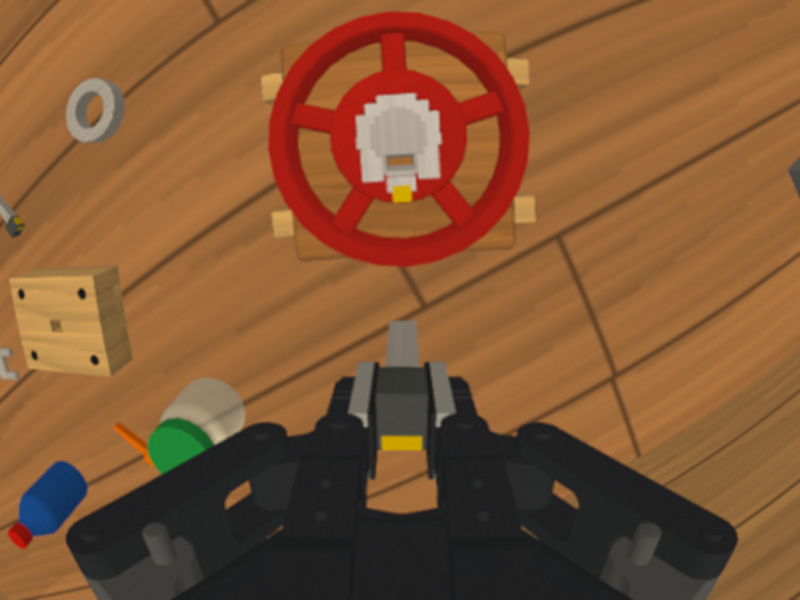

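The wrist view shows the keyway slot at about (400,160), the yellow hub mark at (402,194), the shaft centre near (398,132) and the held key's tip at (403,322). I'll crop the slot and take the hub's height from two views.

```bash
python3 - <<'E'
from h import *
im=cv2.imread("pics/w4.png")
a=cv2.resize(im[55:135,215:300],(510,480),interpolation=0); b=cv2.resize(im[195:245,235:280],(270,300),interpolation=0)
c=np.zeros((480,780,3),np.uint8); c[:,:510]=a; c[:300,510:]=b; cv2.imwrite("pics/c4.png",c)
W=snapshot("wrist")
print("mark",yellow(W["img"],(230,100,285,140)))
S=snapshot("scene");T=snapshot("top")
ys=yellow(S["img"],(310,110,350,135));yt=yellow(T["img"],(100,160,140,190)); print(ys,yt)
m=yellow(W["img"],(230,100,285,140))[0][1]
rw=ray(W,*m,True)
if ys: print("tri",tri(rw,ray(S,*ys[0][1])))
if yt: print(tri(rw,ray(T,*yt[0][1])))
# hub red disc & rim
h=cv2.cvtColor(W["img"],cv2.COLOR_RGB2HSV); r=cv2.inRange(h,(0,150,60),(8,255,255))|cv2.inRange(h,(170,150,60),(180,255,255))
r[260:]=0
c=max(cv2.findContours(r,0,2)[0],key=cv2.contourArea).reshape(-1,2)
p=np.array([plane(W,*q,94,True)[:2] for q in c]); e,rad=cv2.minEnclosingCircle(p.astype(np.float32)); print("rim",e,rad)
E
```

```text
mark [(np.int32(123), array([257.5, 123.5]))]
[(np.int32(8), array([334.5, 126. ]))] [(np.int32(13), array([125.6, 167.6]))]
tri (array([604.42519632, 156.84748428, 106.83438491]), [np.float64(0.3680260536241721), np.float64(0.3680260536241861)])
(array([605.18065363, 156.74365599, 109.91788231]), [np.float64(0.6376835194829277), np.float64(0.6376835194827414)])
rim (576.1460571289062, 170.8521728515625) 74.35391998291016
```

View pics/c4.png

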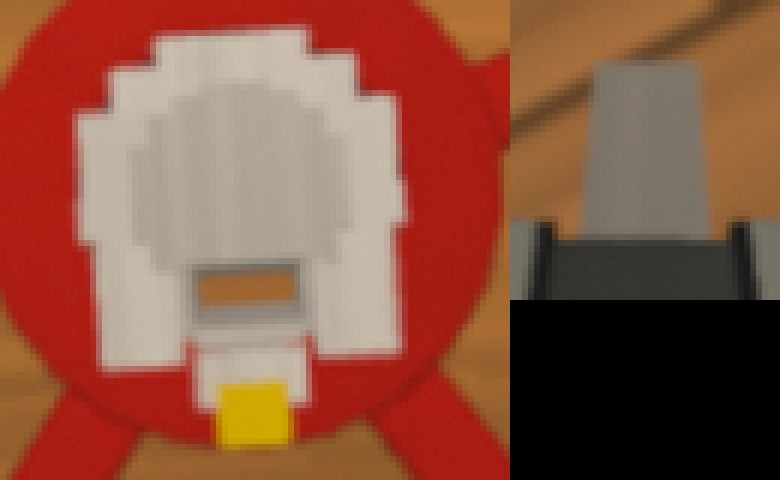

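The crop shows the slot opening with orange bench visible through it, cols 190–312 and rows 265–325, and the yellow mark centred at (255,415). In the right-hand inset the key tip is at raw (258,205).

```bash
python3 - <<'E'
from h import *
W=snapshot("wrist")
c=lambda x,y,z:plane(W,215+x/6-.5,55+y/6-.5,z,True)
m=plane(W,257.5,123.5,106,True)
L=c(192,292,106);R=c(310,292,106);print("slot L,R",L,R,np.linalg.norm(L-R), np.degrees(np.arctan2(*(R-L)[1::-1]))-90)
sh=c(240,(85+305)/2,110); print("shaft",sh,"mark",m)
ax=np.array([576.1,170.9,106]); u=(m-ax)[:2];u/=np.linalg.norm(u);print("yaw",np.degrees(np.arctan2(u[1],u[0])))
for r in (265,272,305,325,345,365,385,445): print(r,[round(float((c(251,r,z)-ax)[:2]@u),1) for z in (110,106,51)], np.round(c(251,r,106)[:2],1))
# key tip: crop2 cols 595-698, row 62
k=lambda x,y,z:plane(W,235+(x-510)/6-.5,195+y/6-.5,z,True)
s=sense();z=s["tool_pos"][2]-228
print("tip -x edge",k(595,62,z),k(698,62,z),np.linalg.norm(k(595,62,z)-k(698,62,z)),z,s["tool_pos"],s["tcp_rot"])
E
```

```text
slot L,R [585.5033063  157.01612385 106.        ] [593.53091866 171.14716494 106.        ] 16.252042407240967 -29.600195414517643
shaft [577.23812648 169.35543167 110.        ] mark [604.86291599 156.48366619 106.        ]
yaw -26.62060237237462
265 [11.4, 11.3, 9.6] [586.3 165.9]
272 [12.4, 12.3, 10.8] [587.1 165.5]
305 [16.9, 16.9, 16.4] [591.1 163.2]
325 [19.7, 19.7, 19.8] [593.6 161.8]
345 [22.4, 22.5, 23.2] [596.  160.4]
365 [25.2, 25.3, 26.6] [598.4 159. ]
385 [27.9, 28.1, 30.0] [600.9 157.6]
445 [36.2, 36.5, 40.3] [608.2 153.5]
tip -x edge [648.66967947 124.37778789 157.15890736] [654.63341978 134.88538522 157.15890736] 12.082044530768373 157.15890736408466 [655.67093957 127.44895432 385.15890736] [1.79990442e+02 2.14803282e-02 1.50402736e+02]
```

```bash
python3 -m jog '0 0 0 0 0 -.055 1;.3665 .017 0 0 0 0 1;.3665 .017 0 0 0 0 1;0 0 .38 0 0 0 1;0 0 0 0 0 0 1'; python3 -m jog '0 0 0 0 0 0 1;0 0 0 0 0 0 1'; python3 - <<'E'
from h import *
W=snapshot("wrist"); S=snapshot("scene")
a=cv2.resize(W["img"][120:220,200:320],(600,500),interpolation=2); b=cv2.resize(S["img"][100:150,305:350],(200,222),interpolation=2)
c=np.zeros((500,800,3),np.uint8); c[:,:600]=a; c[:222,600:]=b; cv2.imwrite("pics/c5.png",c[:,:,::-1])
s=sense();print(s["tool_pos"],s["tcp_rot"])
E
```

```text
time: 6.9
tool_pos: [590.0, 163.3, 343.6]
tcp_rot: [-179.8, -0.3, 153.8]
ft_force: [0.4, 0.1, -1.5]
finger_gap: 15.3
grip_force: 59.2
time: 7.15
tool_pos: [592.3, 163.7, 348.5]
tcp_rot: [179.9, 0.1, 153.7]
ft_force: [-0.1, -1.0, -0.9]
finger_gap: 15.1
grip_force: 59.1
[592.12419873 163.79759854 348.08937247] [1.79933128e+02 9.29286944e-02 1.53759901e+02]
```

View pics/c5.png

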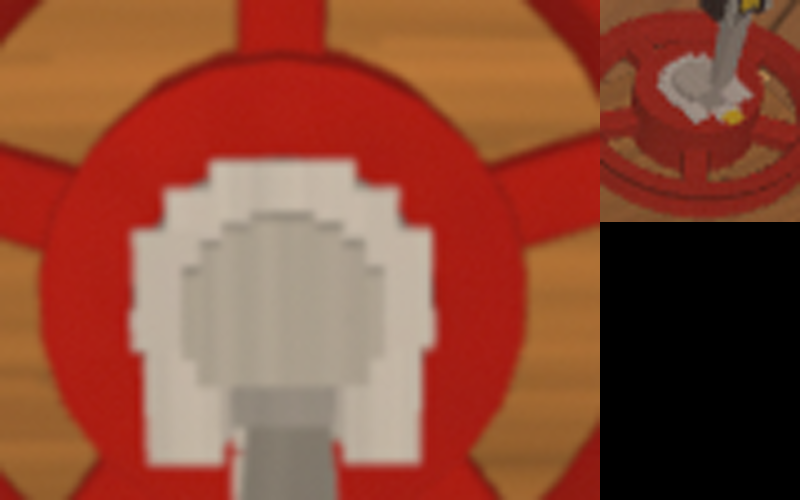

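The crop shows the shank at cols 245–338 with its tip edge at row 430. The slot is at cols 232–340 with the flat's edge at row 385. The key sits a little to the right, so I'll work out the offset.

```bash
python3 - <<'E'
from h import *
W=snapshot("wrist")
c=lambda x,y,z:plane(W,200+x/5-.5,120+y/5-.5,z,True)
s=sense();z=s["tool_pos"][2]-228
a=np.radians(-26.3);u=np.array([np.cos(a),np.sin(a)]);v=np.array([-u[1],u[0]])
tip=(c(245,430,z)+c(338,430,z))/2; sl=(c(232,388,110)+c(340,388,110))/2; b=(c(228,440,106)+c(342,440,106))/2
m=plane(W,256,1,106,True)
for n,p in(("tip",tip),("slot",sl),("bush",b)):print(n,p,p[:2]@u,p[:2]@v)
print(z, np.linalg.norm(c(245,430,z)-c(338,430,z)))
E
```

```text
tip [589.00632351 166.00527058 119.78862349] 454.4840235178483 409.7932056111309
slot [585.82502834 166.7130358  110.        ] 451.31844518545364 409.01816728147924
bush [594.25694471 162.39289165 106.        ] 460.7916752044721 408.88115590329414
119.78862349281849 13.11576364293356
```

```bash
python3 -m jog '.015 -.0085 0 0 0 0 1;0 0 .08 0 0 0 1;0 0 .04 0 0 0 1;0 0 .02 0 0 0 1;0 0 0 0 0 0 1'; python3 -m jog '0 0 .02 0 0 0 1;0 0 .02 0 0 0 1;0 0 0 0 0 0 1'
```

```text
time: 7.92
tool_pos: [589.8, 163.8, 332.4]
tcp_rot: [-180.0, -0.0, 153.8]
ft_force: [1.7, -0.4, -1.5]
finger_gap: 14.9
grip_force: 59.1
time: 8.3
tool_pos: [589.8, 163.9, 328.5]
tcp_rot: [-180.0, -0.0, 153.8]
ft_force: [1.8, -0.4, -1.5]
finger_gap: 15.1
grip_force: 59.1
```

```bash
for i in 1 2; do python3 -m jog '0 0 .02 0 0 0 1;0 0 .02 0 0 0 1;0 0 0 0 0 0 1' | grep -E "tool_pos|ft"; done
```

```text
tool_pos: [589.8, 163.9, 324.4]
ft_force: [1.7, -0.9, -1.5]
tool_pos: [589.7, 163.9, 320.4]
ft_force: [1.9, -0.4, -1.2]
```

```bash
python3 -m jog '0 0 .02 0 0 0 1;0 0 .02 0 0 0 1;0 0 0 0 0 0 1' | grep -E "tool_pos|ft"; python3 -m jog '0 0 .02 0 0 0 1;0 0 0 0 0 0 1' | grep -E "tool_pos|ft"; python3 -m jog '0 0 .02 0 0 0 1;0 0 0 0 0 0 1' | grep -E "tool_pos|ft"
```

```text
tool_pos: [589.8, 163.9, 316.4]
ft_force: [1.3, -1.6, -0.7]
tool_pos: [589.8, 163.9, 314.5]
ft_force: [1.7, -0.9, -1.1]
tool_pos: [589.8, 163.9, 312.5]
ft_force: [1.8, -1.2, -0.5]
```

```bash
cat > ok.py <<'E'
import sys
from bench import *
s=sense();f=s["ft_force"];print(s["tool_pos"].round(1),f.round(1),round(s["finger_gap"],1));sys.exit(f[2]>float(sys.argv[1]))
E
J="python3 -m jog"
python3 -m jog '0 0 .01 0 0 0 1;0 0 0 0 0 0 1' >/dev/null; python3 ok.py 3 && python3 -m jog '0 0 .01 0 0 0 1;0 0 0 0 0 0 1' >/dev/null; python3 ok.py 3 && python3 -m jog '0 0 .01 0 0 0 1;0 0 0 0 0 0 1' >/dev/null; python3 ok.py 3 && python3 -m jog '0 0 .01 0 0 0 1;0 0 0 0 0 0 1' >/dev/null; python3 ok.py 3 && python3 -m jog '0 0 .01 0 0 0 1;0 0 0 0 0 0 1' >/dev/null; python3 ok.py 3 && python3 -m jog '0 0 .01 0 0 0 1;0 0 0 0 0 0 1' >/dev/null; python3 ok.py 3
```

```text
[589.8 163.9 311.6] [ 1.5 -0.6 -1.2] 15.0
[589.8 163.9 311.6] [ 1.5 -0.6 -1.2] 15.0
[589.8 163.9 311.6] [ 1.5 -0.6 -1.2] 15.0
[589.8 163.9 311.6] [ 1.5 -0.6 -1.2] 15.0
[589.8 163.9 311.6] [ 1.5 -0.6 -1.2] 15.0
[589.8 163.9 311.6] [ 1.5 -0.6 -1.2] 15.0False
False
False
False
False
False
```

```bash
sed -i 's/sys.exit(\(.*\))$/sys.exit(int(\1))/' ok.py
python3 -m jog '0 0 .01 0 0 0 1;0 0 0 0 0 0 1' >/dev/null; python3 ok.py 3 && python3 -m jog '0 0 .01 0 0 0 1;0 0 0 0 0 0 1' >/dev/null && python3 ok.py 3 && python3 -m jog '0 0 .01 0 0 0 1;0 0 0 0 0 0 1' >/dev/null && python3 ok.py 3 && python3 -m jog '0 0 .01 0 0 0 1;0 0 0 0 0 0 1' >/dev/null && python3 ok.py 3 && python3 -m jog '0 0 .01 0 0 0 1;0 0 0 0 0 0 1' >/dev/null && python3 ok.py 3 && python3 -m jog '0 0 .01 0 0 0 1;0 0 0 0 0 0 1' >/dev/null && python3 ok.py 3 && python3 -m jog '0 0 .01 0 0 0 1;0 0 0 0 0 0 1' >/dev/null && python3 ok.py 3 && python3 -m jog '0 0 .01 0 0 0 1;0 0 0 0 0 0 1' >/dev/null && python3 ok.py 3
```

```text
[589.8 163.9 310.6] [ 2.  -0.9 -1.4] 14.9
[589.8 163.9 309.6] [ 1.7 -1.5 -1.1] 15.0
[589.8 163.9 308.6] [ 1.1 -0.1 -0.6] 14.6
[589.8 163.9 307.6] [ 2.1 -0.7 -1.6] 14.8
[589.7 164.  306.7] [ 1.3 -0.2 -0.5] 14.9
[589.7 164.1 305.9] [-0.9  0.3  3.1] 15.1
```

```bash

python3 -m jog '0 0 .005 0 0 0 1;0 0 0 0 0 0 1' >/dev/null; python3 ok.py 9 && python3 -m jog '0 0 .005 0 0 0 1;0 0 0 0 0 0 1' >/dev/null && python3 ok.py 9 && python3 -m jog '0 0 .005 0 0 0 1;0 0 0 0 0 0 1' >/dev/null && python3 ok.py 9 && python3 -m jog '0 0 .005 0 0 0 1;0 0 0 0 0 0 1' >/dev/null && python3 ok.py 9
```

```text
[589.8 164.1 305.6] [-1.8  1.5  6. ] 14.9
[589.8 164.1 305.1] [-2.6  1.3  5.1] 15.1
[589.8 164.2 304.8] [-3.2  0.9  7.4] 15.4
[589.8 164.2 304.6] [-4.1  1.1  9.1] 15.0
```

```bash

python3 -m jog '.006 0 0 0 0 0 1;0 0 0 0 0 0 1' >/dev/null; python3 ok.py 12 && python3 -m jog '0 0 .005 0 0 0 1;0 0 0 0 0 0 1' >/dev/null && python3 ok.py 12 && python3 -m jog '0 0 .005 0 0 0 1;0 0 0 0 0 0 1' >/dev/null && python3 ok.py 12 && python3 -m jog '0 0 .005 0 0 0 1;0 0 0 0 0 0 1' >/dev/null && python3 ok.py 12
```

```text
[589.5 164.3 304.6] [-1.9  0.4  7. ] 15.1
[589.5 164.4 304.3] [-2.9  0.5  8.6] 15.3
[589.5 164.4 304. ] [-3.9  0.5 10.2] 15.0
[589.5 164.4 303.7] [-3.9  0.5 10.9] 15.1
```

```bash

python3 -m jog '.005 0 .005 0 0 0 1;0 0 0 0 0 0 1' >/dev/null; python3 ok.py 15 && python3 -m jog '0 0 .005 0 0 0 1;0 0 0 0 0 0 1' >/dev/null && python3 ok.py 15 && python3 -m jog '0 0 .005 0 0 0 1;0 0 0 0 0 0 1' >/dev/null && python3 ok.py 15 && python3 -m jog '0 0 .005 0 0 0 1;0 0 0 0 0 0 1' >/dev/null && python3 ok.py 15 && python3 -m jog '0 0 .005 0 0 0 1;0 0 0 0 0 0 1' >/dev/null && python3 ok.py 15
```

```text
[589.3 164.6 303.5] [-2.8  0.3 11.8] 14.7
[589.3 164.6 303.3] [-3.6  0.4 13.9] 15.3
[589.3 164.7 303.1] [-4.7  0.6 13.7] 15.0
[589.3 164.7 302.8] [-4.9 -0.  15.5] 14.4
```

```bash

python3 -m jog '.006 0 .005 0 0 0 1;0 0 0 0 0 0 1' >/dev/null; python3 ok.py 18.5 && python3 -m jog '0 0 .005 0 0 0 1;0 0 0 0 0 0 1' >/dev/null && python3 ok.py 18.5 && python3 -m jog '0 0 .005 0 0 0 1;0 0 0 0 0 0 1' >/dev/null && python3 ok.py 18.5 && python3 -m jog '0 0 .004 0 0 0 1;0 0 0 0 0 0 1' >/dev/null && python3 ok.py 18.5 && python3 -m jog '0 0 .004 0 0 0 1;0 0 0 0 0 0 1' >/dev/null && python3 ok.py 18.5
```

```text
[589.1 164.8 302.6] [-4.5  0.3 15.9] 14.7
[589.1 164.9 302.4] [-4.6 -0.2 17.5] 14.9
[589.1 164.9 302.1] [-5.2  0.1 19.2] 14.9
```

```bash

python3 -m jog '0 0 .004 0 0 0 1;0 0 0 0 0 0 1' >/dev/null; python3 ok.py 20.3 && python3 -m jog '0 0 .004 0 0 0 1;0 0 0 0 0 0 1' >/dev/null && python3 ok.py 20.3; python3 -m jog '0 0 0 0 0 0 1;0 0 0 0 0 0 1' >/dev/null; python3 ok.py 99;python3 - <<'E'
from h import *
W=snapshot("wrist"); S=snapshot("scene")
a=cv2.resize(W["img"][110:290,140:380],(560,420),interpolation=2); b=cv2.resize(S["img"][80:140,300:355],(240,262),interpolation=2)
c=np.zeros((420,800,3),np.uint8); c[:,:560]=a; c[:262,560:]=b; cv2.imwrite("pics/c6.png",c[:,:,::-1])
E
```

```text
[589.1 165.  302. ] [-6.  -0.2 20.9] 15.3
[589.1 165.  302. ] [-5.8  0.1 21.2] 15.2
```

View pics/c6.png

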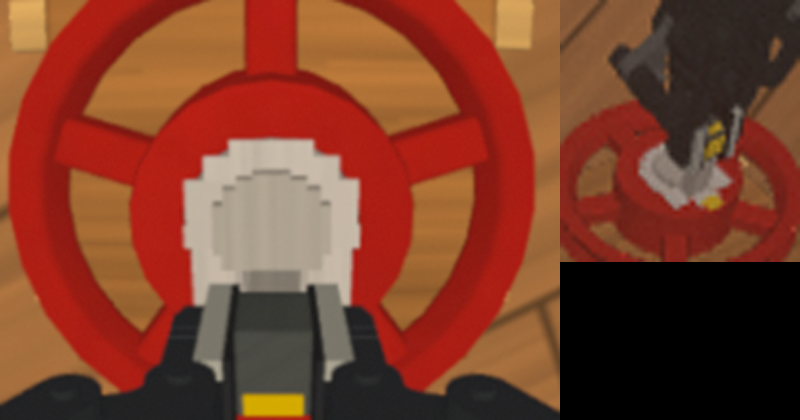

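The crop shows the key in the keyway, upright, with the yellow side facing the yellow mark. I'll ease off the load, then open the gripper.

```bash

python3 -m jog '.005 0 -.015 0 0 0 1;0 0 0 0 0 0 1' >/dev/null; python3 ok.py 99; python3 -m jog '0 0 -.01 0 0 0 1;0 0 0 0 0 0 1' >/dev/null;python3 ok.py 99
```

```text
[588.9 165.  302. ] [ 0.6 -0.6 10.4] 15.0
[588.9 165.  302. ] [4.6 0.7 4.1] 15.1
```

```bash

python3 -m jog '-.004 0 -.005 0 0 0 1;0 0 0 0 0 0 1' >/dev/null;python3 ok.py 99; python3 -m jog '0 0 0 0 0 0 -.2;0 0 0 0 0 0 -.2;0 0 0 0 0 0 -.2;0 0 0 0 0 0 -.2' ; python3 -m jog '0 0 -.2 0 0 0 -.2;0 0 -.3 0 0 0 -.2;0 0 -.3 0 0 0 -.2;0 0 0 0 0 0 -.2;0 0 0 0 0 0 -.2'; python3 - <<'E'
from h import *
S=snapshot("scene");W=snapshot("wrist");T=snapshot("top")
a=cv2.resize(W["img"][100:280,140:380],(520,390),interpolation=2); b=cv2.resize(S["img"][90:150,300:355],(280,305),interpolation=2)
c=np.zeros((390,800,3),np.uint8); c[:,:520]=a; c[:305,520:]=b; cv2.imwrite("pics/c7.png",c[:,:,::-1])
E
```

```text
[589. 165. 302.] [4.8 2.1 2.7] 14.9
time: 17.27
tool_pos: [588.0, 164.7, 301.0]
tcp_rot: [-180.0, -0.0, 153.8]
ft_force: [0.3, 0.3, -0.7]
finger_gap: 51.4
grip_force: 0.0
time: 17.9
tool_pos: [588.1, 164.7, 381.8]
tcp_rot: [180.0, 0.0, 153.8]
ft_force: [-0.2, 0.7, -0.8]
finger_gap: 51.2
grip_force: 0.0
```

View pics/c7.png

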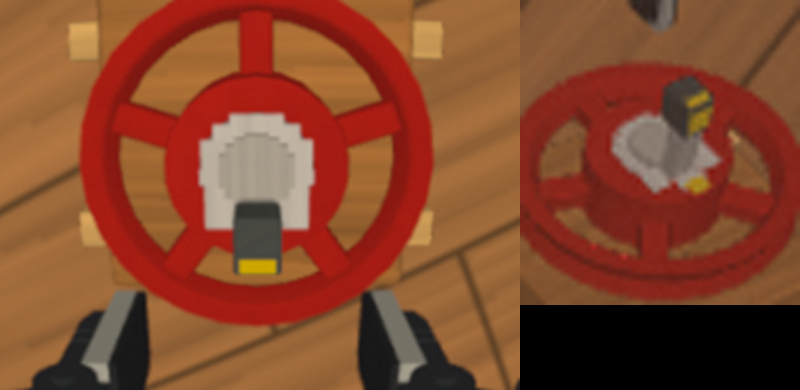

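The key stands upright in the keyway with its yellow side towards the mark. To confirm the wedge, I'll press squarely on the head with closed fingertips.

```bash

python3 -m jog '-.008 0 0 0 0 0 1;0 0 0 0 0 0 1;0 0 0 0 0 0 1;0 0 0 0 0 0 1;0 0 0 0 0 0 1' 20 | grep gap;  python3 -m jog '0 0 .2 0 0 0 1;0 0 .2 0 0 0 1;0 0 .08 0 0 0 1;0 0 0 0 0 0 1;0 0 0 0 0 0 1' >/dev/null; python3 ok.py 3 && python3 -m jog '0 0 .015 0 0 0 1;0 0 0 0 0 0 1' >/dev/null && python3 ok.py 3 && python3 -m jog '0 0 .015 0 0 0 1;0 0 0 0 0 0 1' >/dev/null && python3 ok.py 3 && python3 -m jog '0 0 .015 0 0 0 1;0 0 0 0 0 0 1' >/dev/null && python3 ok.py 3 && python3 -m jog '0 0 .015 0 0 0 1;0 0 0 0 0 0 1' >/dev/null && python3 ok.py 3 && python3 -m jog '0 0 .015 0 0 0 1;0 0 0 0 0 0 1' >/dev/null && python3 ok.py 3
```

```text
finger_gap: 0.3
[589.1 164.4 333.8] [-0.2  0.4  0.7] 0.0
[589.  164.4 332.2] [ 0.6 -0.1  0.3] 0.2
[588.8 164.4 330.2] [0.4 1.  0.1] 0.2
[588.8 164.3 328.5] [ 0.   0.1 -0.4] 0.2
[589.  164.4 327.7] [-0.4  0.1  2.6] -0.2
[589.1 164.6 327.5] [-2.9  0.2  9.8] 0.4
```

Contact came at 327.6, as expected. I'll raise the push to about 21 N in small steps.

```bash

python3 -m jog '.003 0 .006 0 0 0 1;0 0 0 0 0 0 1' >/dev/null; python3 ok.py 19 && python3 -m jog '0 0 .006 0 0 0 1;0 0 0 0 0 0 1' >/dev/null && python3 ok.py 19 && python3 -m jog '0 0 .004 0 0 0 1;0 0 0 0 0 0 1' >/dev/null && python3 ok.py 19.5 && python3 -m jog '0 0 .004 0 0 0 1;0 0 0 0 0 0 1' >/dev/null && python3 ok.py 19.5 && python3 -m jog '0 0 .003 0 0 0 1;0 0 0 0 0 0 1' >/dev/null && python3 ok.py 20
```

```text
[589.  164.7 327.5] [-3.9 -0.9 12.3] -0.1
[589.1 164.8 327.3] [-4.2 -0.2 14.4] -0.1
[589.1 164.9 327.2] [-5.8 -0.  16.5] -0.0
[589.2 164.9 327.2] [-5.3  0.5 16.9] 0.1
[589.2 165.  327.1] [-6.3  1.4 18.3] 0.1
```

```bash

python3 -m jog '.003 0 .004 0 0 0 1;0 0 0 0 0 0 1' >/dev/null; python3 ok.py 20.3 && python3 -m jog '0 0 .003 0 0 0 1;0 0 0 0 0 0 1' >/dev/null && python3 ok.py 20.3 && python3 -m jog '0 0 .003 0 0 0 1;0 0 0 0 0 0 1' >/dev/null && python3 ok.py 20.3; python3 -m jog '0 0 0 0 0 0 1;0 0 0 0 0 0 1' >/dev/null; python3 ok.py 99
```

```text
[589.1 165.1 327. ] [-6.5  0.4 20.1] 0.2
[589.1 165.1 326.9] [-6.5  0.4 20.7] -0.4
[589.1 165.1 326.9] [-6.6  0.5 19.3] 0.4
```

```bash

python3 -m jog '0 0 .004 0 0 0 1;0 0 0 0 0 0 1' >/dev/null; python3 ok.py 21.3 && python3 -m jog '0 0 .003 0 0 0 1;0 0 0 0 0 0 1' >/dev/null; python3 ok.py 99; python3 -m jog '0 0 0 0 0 0 1;0 0 0 0 0 0 1' >/dev/null; python3 ok.py 99; python3 -m jog '0 0 -.02 0 0 0 1;0 0 -.05 0 0 0 1;0 0 -.3 0 0 0 1;0 0 -.4 0 0 0 1;0 0 -.2 0 0 0 1'; python3 -m jog '0 0 0 0 0 0 1;0 0 0 0 0 0 1;0 0 0 0 0 0 1'; python3 - <<'E'
from h import *
S=snapshot("scene");W=snapshot("wrist")
a=cv2.resize(W["img"][90:270,140:380],(400,300),interpolation=2); b=cv2.resize(S["img"],(400,300),interpolation=2); 
cv2.imwrite("pics/c8.png",np.hstack([a,b])[:,:,::-1])
E
```

```text
[589.1 165.2 326.8] [-6.5  0.1 21.8] -0.3
[589.1 165.2 326.8] [-6.5  0.1 21.8] -0.3
[589.1 165.2 326.8] [-7.   1.1 21.8] -0.1
time: 23.68
tool_pos: [588.7, 164.6, 421.7]
tcp_rot: [179.9, 0.1, 153.8]
ft_force: [0.0, -0.4, 0.3]
finger_gap: 0.0
grip_force: 0.0
time: 24.05
tool_pos: [588.0, 164.6, 417.1]
tcp_rot: [-179.9, -0.2, 153.8]
ft_force: [-0.4, 0.5, 0.1]
finger_gap: 0.3
grip_force: 0.0
```

View pics/c8.png

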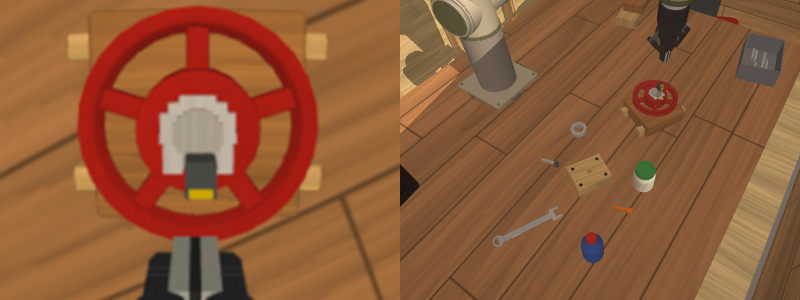

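The key stands in the keyway at (200,175) in the left half, clear of the gripper. The other things on the bench are where they were.

```bash
python3 -c "
from bench import *
print(hand_in())"
```

```text
the job is handed in; nothing more can be done
None
```

The taper key is in the keyway with its tip roughly 32 mm below the mouth and its yellow side towards the mark, pressed down in small steps to about 22 N at most and let go; the other things were left where they were, and the job is handed in (at about 24 s).

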